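# Let the honey lift down on its crank

## Task

Two small shelf lifts stand by the sink and on the cold hob, both wound up. Let down the one that carries the honey jar: lift the pawl by the knob on the end of its crank, hold it up while you let the crank turn back slowly under the load until the shelf is fully down, then let the pawl drop back among the teeth and let go of the knob. The jar stays standing on its shelf; leave the other lift alone.

Things in the scene. Friction and masses are not known exactly. Their poses are not given: they have to be found in the camera images.
- lift_a: White shelf lift on short legs, fixed. Drum 182 mm across, its top 84 mm up; origin on the drum's axis at the height of the surface; +x points to its shelf. Shelf: wooden deck 110 x 120 mm centred 190 mm along +x, its top 147 mm up when raised, 57 when down; two rods 220 mm high at 112 mm along +x. The steel crank turns on the drum, over six sawteeth, 8 mm high, on the rim opposite the shelf.
- a_grip (a point): Middle of the upright black knob on lift_a's crank end: 28 mm across, 47 high, this point 24 above its foot and 131 above the surface, 80 from the drum's axis. It is the top of the pawl, an 8 mm pin sprung down among the teeth: pull it straight up 14 mm (3 to 5 N) and hold it. It spins freely, so the hand need not turn. Pawl up, the load pushes the knob round with 6 to 8 N.
- a_crank (a joint): Angle of lift_a's crank, rad: 0 wound up (knob 2.54 rad from the lift's +x towards +y), 1.2 at its stop, shelf fully down (knob at 3.74). Grows anticlockwise from above: the knob travels level, from the lift's +y side to its -y side. 75 mm of shelf per rad. Slowly is below 1.5 rad/s, best about 0.5. Pawl seats every 0.24 rad, also at 0 and 1.2; pawl down, it cannot turn back.
- a_pawl (a joint): How far lift_a's pawl and knob are pulled up, m: 0 fully down among the teeth, above 0.008 clear of them, 0.020 its upper stop.
- honey_jar: The honey jar, a squat glass jar with a dark lid, 65 mm across, 86 mm high, loose, standing upright on the shelf of lift_a; origin at the centre of its underside, z up.
- lift_b: The other lift, just like lift_a in make and size, also wound up; a tall turned wooden pepper mill (170 mm) stands on its shelf. It stays as it is.
- b_crank (a joint): Angle of lift_b's crank, rad, as for lift_a: 0 wound up. It must stay there.
Things that resemble listed ones, but are neither listed nor needed, are in the scene too. What is shaped like the honey_jar but blue or pink is not meant.

How it is judged:
By the outcome, as a careful person would: the job done as asked, in the order asked, and still so for the second after the job is handed in, with the robot touching nothing.
It also fails if it takes over 40 s, if anything falls off the work surface, if the arm or the gripper's body presses on something with over 40 N, if the wrist force passes 120 N, or if a joint passes its speed limit or range.

## Robot

A 6-joint arm with a two-finger parallel gripper is mounted at the origin on a cart in front of the work surface, level with it; the furniture and walls round the work are solid. World frame = base frame: x ahead of the robot, y to its left, z up, the work surface at z = 0. Lengths are in m, angles in degrees, forces in N, time in s.
With the tool pointing down it reaches from about 0.275 to 0.725 m from the base axis. Payload 15.9 kg.
Tool frame: the origin (TCP) lies midway between the tips of the shut fingers; the grasp point (between the pads) lies 19 mm behind it; z points along the fingers, y is the line along which they close (so a half turn about z gives the same grasp; the last joint's range is limited). The gripper opens to 85 mm and grips with 20 to 120 N. Pads are 22 mm wide; open, the fingers measure 114 mm over their backs; the gripper's body (76 mm by 85 mm) begins 54 mm behind the grasp point. The pads swing forward as they close: fully open they stand 13 mm farther back than shut.
Start: joints at [-67.895, 12.198, -1.971, 75.831, 0, 90], TCP at [0.188, -0.463, 0.231] pointing down, gripper open.
Joint ranges: [-170.91, 170.91], [-42.67, 98.43], [-65.05, 77.54], [-120.47, 116.71], [-90, 82.35], [-180, 180]. Speed limits (degrees/s): [108.29, 108.29, 136.94, 147.25, 180, 180].

## Interface

Orientations are given as a 3x3 rotation matrix whose columns are the frame's x, y, z axes.
In Python, from bench import manip, optics, job gives the robot as it stands.
- The arm moves only by the tool jog_arm, never from a script. Its argument "plan" is a list that holds one entry, the list of rows, each a list of 5 numbers: the shift along the tool's x, y, z in cm, then the turn about the tool's z in rad, then the opening, from -1 (shut) to 1 (fully open). A call has exactly 8 rows; each row is the pose to reach, as a shift and turn from the pose commanded when the call began, along the tool's axes at that moment; what a row does not reach only later rows make up. A row lasts 1/12 s, in which the tool goes at most 41.7 mm and 7.16 degrees, less where a joint would pass 70% of its speed; a pose out of reach is approached as far as the arm can. A call with a gripper value outside its range is refused whole. The fingers move at their own pace and stop on an object; the grip force is fixed at half the most. Time passes only in rows, so rows that repeat a pose let the fingers close, or fill a call up. It gives the time, the measured TCP pose, the force, the opening and the grip force at its end, in the units of the state.
- manip.get_obs(): the state, without advancing time (a new reading comes with each control period).
- optics.get_image(name): name is "side" or "top" or "wrist"; returns the picture (384x512x3 uint8, blue, green, red); there is no depth.
- optics.camera_info(name): a dict with "fx", "fy", "cx", "cy" (pixels), "xyz" and "orientation" of the camera in the world. Camera axes: x right, y up, looking along -z (the intrinsics and any distortion apply to the point x, -y, -z); pixel columns grow to the right and rows downward; lengths in m; the calibration is good to about 2 mm. A picture is of the moment at which its call begins: read the wrist's pose just before it. camera_info takes no time and is no camera call; for the wrist camera it gives the pose at the moment of the call.
- job.sign_off(): hands the job in; it is judged then, once.
The state is a dict: "t": time; "q": joint angles; "joint_vel": joint speeds; "joint_torque": joint torques, N m; "tool_pos": TCP position; "orientation": TCP orientation; "ft_force": force on the tool from outside, world axes, zero at the start; "moment": the same for the moment, N m; "opening": finger opening in m; "grasp_force": force on a finger pad.
Only numpy, scipy, OpenCV 4.12 (cv2) and the standard library are available. Lean on these libraries where they do the work, as an engineer would, in place of code of your own. Each camera call takes 0.05 s, during which the arm holds its last target. There are 200 camera calls.

## Working session

There is one attempt and no reset: what is moved stays moved. The work goes in short steps, Python scripts to look and compute and a tool call to move; the robot and the scene stay as the last step left them, time stands still between calls to the robot, and variables do not carry over. Pictures are saved under pics/ and viewed, at most 10 in all, crops included, and the job is handed in when it is done.

Besides the shell and the picture viewer there is one more tool, called after "Request:" as a command line: name --argument value ..., lists and objects as JSON in quotes. jog_arm: Moves the arm, as the interface text tells. Its arguments: {"type":"object","properties":{"plan":{"type":"array","items":{"type":"array","items":{"type":"array","items":{"type":"number"}}}}},"required":["plan"]}

```bash
mkdir -p pics; python3 - <<'E'
from bench import manip, optics
import cv2
for n in("top","side"):
    i=optics.get_image(n);cv2.imwrite(f"pics/{n}0.png",i)
    c=optics.camera_info(n);print(n,c)
o=manip.get_obs();print(o)
E
```

```text
top {'fx': 352.50782529160205, 'fy': 352.50782529160205, 'cx': 260.12227425273124, 'cy': 192.10868554305904, 'xyz': array([ 0.45782002, -0.12955766,  1.04286924]), 'orientation': array([[ 0.00896542,  0.99671653, -0.08047227],
       [-0.99995153,  0.00926382,  0.00333545],
       [ 0.00406998,  0.08043847,  0.99675127]])}
side {'fx': 421.39801396403425, 'fy': 421.39801396403425, 'cx': 257.31978605238317, 'cy': 195.35862848662475, 'xyz': array([ 0.47788391, -1.02388841,  0.7340225 ]), 'orientation': array([[ 0.99438195,  0.06872689, -0.08050556],
       [-0.10531637,  0.56598896, -0.81765822],
       [-0.01062985,  0.82154313,  0.57004727]])}
{'t': 0.1, 'q': array([-6.78939738e+01,  1.22226694e+01, -2.00339131e+00,  7.58330183e+01,
        9.68902737e-05,  8.99987093e+01]), 'joint_vel': array([-0.01308112, -0.04813998, -0.00188053,  0.01522024, -0.07084579,
        0.09285452]), 'joint_torque': array([-1.04474268e-03, -6.87249541e+01,  4.87807167e+01,  1.22494766e-02,
       -1.76530589e-04,  4.03432705e-05]), 'tool_pos': array([ 0.18804395, -0.4629553 ,  0.23086837]), 'orientation': array([[ 9.26480578e-01,  3.76342382e-01, -3.86466878e-04],
       [ 3.76342580e-01, -9.26480085e-01,  9.55959694e-04],
       [ 1.71428232e-06, -1.03112203e-03, -9.99999468e-01]]), 'ft_force': array([ 0.01715535, -0.19717039, -0.46404351]), 'moment': array([0.03941518, 0.0134288 , 0.05651424]), 'grasp_force': 0.0, 'opening': 0.08536487625027153}
```

View pics/top0.png

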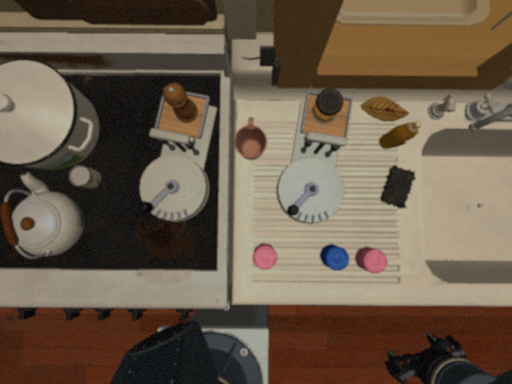

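View pics/side0.png

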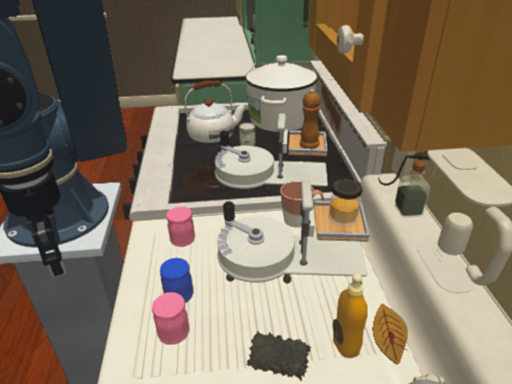

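The top view shows the honey lift by the sink: drum at about (310,190), shelf at (326,118) and black knob at (294,210). In the side view the knob is at (228,212). The pepper-mill lift is on the hob. Next I'll measure the knob and the drum.

```bash
cat > h.py <<'E'
import numpy as np,cv2
from bench import manip,optics
def ray(n,u,v,c=None):
    c=c or optics.camera_info(n); d=np.array([(u-c['cx'])/c['fx'],-(v-c['cy'])/c['fy'],-1]); d=c['orientation']@d
    return c['xyz'],d/np.linalg.norm(d)
def plane(n,u,v,z):
    p,d=ray(n,u,v); return p+d*(z-p[2])/d[2]
def tri(a,b):
    (p,d),(q,e)=ray(*a),ray(*b); s=np.linalg.lstsq(np.c_[d,-e],q-p,rcond=None)[0]
    x,y=p+s[0]*d,q+s[1]*e; return (x+y)/2,np.linalg.norm(x-y)
def proj(n,P):
    c=optics.camera_info(n); d=c['orientation'].T@(np.array(P)-c['xyz']); return c['cx']+c['fx']*d[0]/-d[2],c['cy']-c['fy']*d[1]/-d[2]
E
python3 - <<'E'
from h import *
t=cv2.imread('pics/top0.png');s=cv2.imread('pics/side0.png')
def blobs(im,x0,y0,x1,y1,th):
    m=(im[y0:y1,x0:x1].max(2)<th).astype('u1');n,l,st,c=cv2.connectedComponentsWithStats(m)
    return [(st[i]+[x0,y0,0,0,0],c[i]+[x0,y0]) for i in range(1,n) if st[i][4]>15]
bt=blobs(t,280,195,306,222,60);bs=blobs(s,215,198,240,226,60);print(bt,bs)
K,e=tri(('top',*bt[0][1]),('side',*bs[0][1]));print('knob',K,e)
# drum: edge of white disc in top view
x0,y0=270,150;g=t[y0:230,x0:350]
print(plane('top',310,190,.084))
for z,u,v in((.1,313,188),(.147,326,118)):print(plane('top',u,v,z))
A=cv2.resize(t[80:230,230:360],None,fx=4,fy=4,interpolation=2);B=cv2.resize(s[170:290,190:380],None,fx=4,fy=4,interpolation=2)
cv2.imwrite('pics/a.png',A);cv2.imwrite('pics/b.png',B)
E
```

```text
[(array([287, 205,  11,  11,  83]), array([292.21686747, 209.81927711]))] [(array([223, 202,  11,  19, 162]), array([228.61728395, 210.95679012]))]
knob [ 0.48721468 -0.21597555  0.1312461 ] 0.0019056831976473972
[ 0.54227953 -0.26897069  0.084     ]
[ 0.5463411  -0.27472477  0.1       ]
[ 0.72471988 -0.3018194   0.147     ]
```

View pics/a.png

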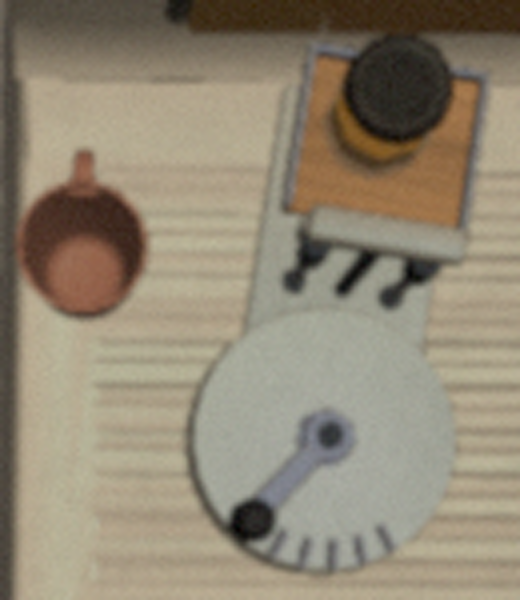

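View pics/b.png

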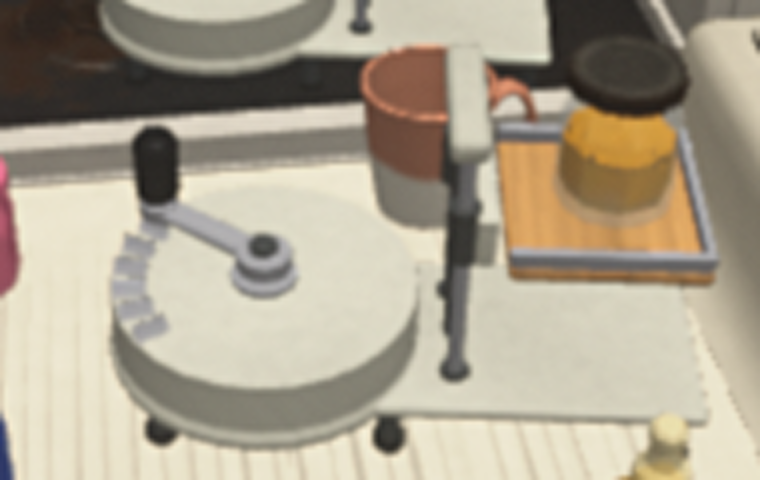

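Knob measured at (0.487,-0.216,0.131), 78 mm from the drum axis at (0.543,-0.271). Shelf direction is about -10°, so the expected knob bearing matches. Moving above it and squaring the tool to the world axes.

Request:
jog_arm --plan '[[[1.5,-0.5,0,0.05,1],[5,-1.6,0,0.1,1],[9,-2.9,0,0.15,1],[13,-4.1,0,0.2,1],[17,-5.4,0,0.25,1],[21,-6.7,0,0.3,1],[24.5,-7.8,0,0.35,1],[26,-8.2,0,0.386,1]]]'

```text
t: 0.77
tool_pos: [0.4008, -0.2864, 0.2311]
orientation: [[1.0, -0.0, 0.0], [-0.0, -1.0, 0.001], [0.0, -0.001, -1.0]]
ft_force: [0.0, -0.5, 0.3]
opening: 0.0854
grasp_force: 0.0
```

Request:
jog_arm --plan '[[[1.5,-1.2,0,0,1],[4,-3.2,0,0,1],[6.5,-5.3,0,0,1],[8,-6.5,0,0,1],[8.6,-7.0,0.5,0,1],[8.6,-7.0,1,0,1],[8.6,-7.0,1,0,1],[8.6,-7.0,1,0,1]]]'

```text
t: 1.43
tool_pos: [0.4831, -0.22, 0.2208]
orientation: [[1.0, -0.001, -0.001], [-0.001, -1.0, 0.0], [-0.001, -0.0, -1.0]]
ft_force: [0.1, -0.3, -0.0]
opening: 0.0852
grasp_force: 0.0
```

```bash
python3 - <<'E'
from h import *
o=manip.get_obs();print(o['tool_pos'],o['ft_force'])
c=optics.camera_info('wrist');i=optics.get_image('wrist');cv2.imwrite('pics/w1.png',i);print(c)
print(proj('wrist',[.487,-.216,.154]),proj('wrist',[.4862,-.2156,.131]))
E
```

```text
[ 0.48310311 -0.22000435  0.22081134] [ 0.10391593 -0.30814687 -0.01973615]
{'fx': 325.27003091531077, 'fy': 325.27003091531077, 'cx': 258.12522881276857, 'cy': 192.70737468637148, 'xyz': array([ 0.56531518, -0.22058834,  0.36287583]), 'orientation': array([[-1.01571771e-03,  9.46275884e-01,  3.23358809e-01],
       [-9.99999426e-01, -1.07125393e-03, -6.23260143e-06],
       [ 3.40501635e-04, -3.23358629e-01,  9.46276429e-01]])}
(np.float64(251.19430997937408), np.float64(202.33881506083546)) (np.float64(251.27043844375797), np.float64(192.6408362029033))
```

View pics/w1.png

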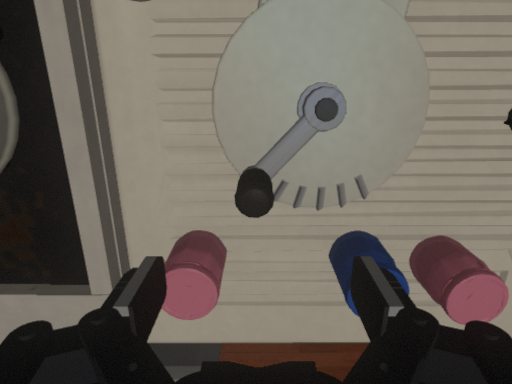

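The wrist view shows the knob top at (255,201), 4 px from the prediction, and the drum centred at about (321,101).

```bash
python3 - <<'E'
from h import *
print(plane('wrist',255,201,.154),plane('wrist',321,102,.084),plane('wrist',326,110,.112))
print(tri(('top',312.5,188.5),('side',256,231.3)))
o=manip.get_obs();print(o['tool_pos'])
E
```

```text
[ 0.48797588 -0.21861831  0.154     ] [ 0.54943817 -0.2729849   0.084     ] [ 0.54522967 -0.27185942  0.112     ]
(array([ 0.54596786, -0.27210029,  0.10869862]), np.float64(0.003570773618636336))
[ 0.48324533 -0.2202006   0.22123449]
```

Request:
jog_arm --plan '[[[0.4,-0.3,1,0,1],[0.4,-0.3,3.5,0,1],[0.4,-0.3,6.5,0,1],[0.4,-0.3,9,0,1],[0.4,-0.3,10.3,0,1],[0.4,-0.3,10.6,0,1],[0.4,-0.3,10.6,0,1],[0.4,-0.3,10.6,0,1]]]'

```text
t: 2.15
tool_pos: [0.4884, -0.2168, 0.1161]
orientation: [[1.0, -0.001, 0.001], [-0.001, -1.0, -0.0], [0.001, 0.0, -1.0]]
ft_force: [-0.1, -0.5, -0.2]
opening: 0.085
grasp_force: 0.0
```

Request:
jog_arm --plan '[[[0,0,0,0,0.5],[0,0,0,0,0],[0,0,0,0,-0.2],[0,0,0,0,-0.4],[0,0,0,0,-1],[0,0,0,0,-1],[0,0,0,0,-1],[0,0,0,0,-1]]]'

```text
t: 2.82
tool_pos: [0.4884, -0.2168, 0.1157]
orientation: [[1.0, -0.0, 0.001], [-0.0, -1.0, -0.001], [0.001, 0.001, -1.0]]
ft_force: [0.2, -2.4, 6.3]
opening: 0.0261
grasp_force: 58.7
```

Request:
jog_arm --plan '[[[0,0,-0.2,0,-1],[0,0,-0.5,0,-1],[0,0,-0.8,0,-1],[0,0,-1.1,0,-1],[0,0,-1.4,0,-1],[0,0,-1.4,0,-1],[0,0,-1.4,0,-1],[0,0,-1.4,0,-1]]]'

```text
t: 3.48
tool_pos: [0.4879, -0.2173, 0.1292]
orientation: [[1.0, -0.001, -0.001], [-0.001, -1.0, -0.002], [-0.001, 0.002, -1.0]]
ft_force: [-1.3, -8.7, -4.3]
opening: 0.0262
grasp_force: 59.5
```

```bash
python3 - <<'E'
from h import *
o=manip.get_obs();print(o['t'],o['tool_pos'],o['ft_force'],o['opening'],o['grasp_force'])
i=optics.get_image('side');cv2.imwrite('pics/s2.png',cv2.resize(i[150:300,160:390],None,fx=3.4,fy=3.4,interpolation=2))
E
```

```text
3.4833 [ 0.48789555 -0.21730202  0.12917108] [-1.28874438 -8.74311526 -4.30504192] 0.026151609499529646 59.53985569998622
```

View pics/s2.png

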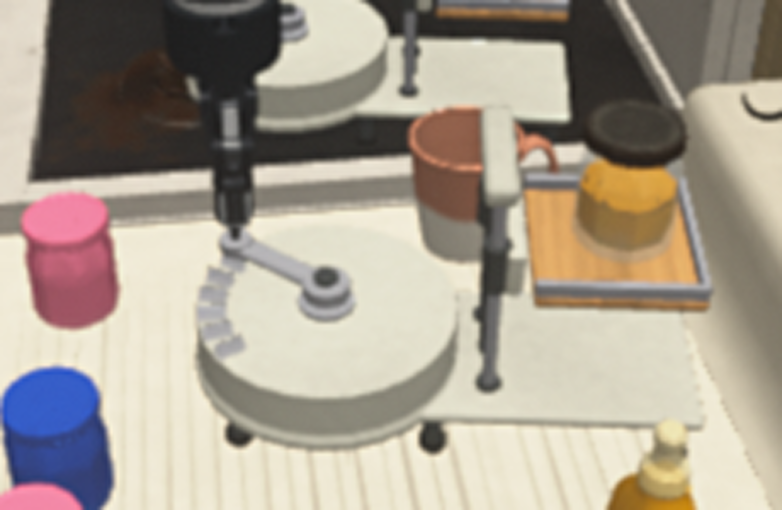

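Pawl is up and the load is felt (8.7 N). Working out arc rows at about 0.45 rad/s.

```bash
python3 - <<'E'
import numpy as np
for k in range(4):
    a=np.radians(136)+.3*k; t=a+.3*np.arange(1,9)/8
    print(k,[[round(8*(np.cos(s)-np.cos(a)),2),round(-8*(np.sin(s)-np.sin(a)),2)] for s in t])
E
```

```text
0 [[np.float64(-0.2), np.float64(0.22)], [np.float64(-0.4), np.float64(0.45)], [np.float64(-0.59), np.float64(0.68)], [np.float64(-0.77), np.float64(0.92)], [np.float64(-0.94), np.float64(1.17)], [np.float64(-1.09), np.float64(1.42)], [np.float64(-1.24), np.float64(1.68)], [np.float64(-1.39), np.float64(1.95)]]
1 [[np.float64(-0.13), np.float64(0.27)], [np.float64(-0.25), np.float64(0.55)], [np.float64(-0.36), np.float64(0.82)], [np.float64(-0.46), np.float64(1.11)], [np.float64(-0.55), np.float64(1.39)], [np.float64(-0.63), np.float64(1.68)], [np.float64(-0.69), np.float64(1.98)], [np.float64(-0.75), np.float64(2.27)]]
2 [[np.float64(-0.04), np.float64(0.3)], [np.float64(-0.08), np.float64(0.59)], [np.float64(-0.1), np.float64(0.89)], [np.float64(-0.11), np.float64(1.19)], [np.float64(-0.11), np.float64(1.49)], [np.float64(-0.1), np.float64(1.79)], [np.float64(-0.08), np.float64(2.09)], [np.float64(-0.04), np.float64(2.39)]]
3 [[np.float64(0.05), np.float64(0.3)], [np.float64(0.1), np.float64(0.59)], [np.float64(0.17), np.float64(0.88)], [np.float64(0.25), np.float64(1.17)], [np.float64(0.34), np.float64(1.46)], [np.float64(0.43), np.float64(1.74)], [np.float64(0.55), np.float64(2.02)], [np.float64(0.67), np.float64(2.3)]]
```

Request:
jog_arm --plan '[[[-0.2,0.22,0,0,-1],[-0.4,0.45,0,0,-1],[-0.59,0.68,0,0,-1],[-0.77,0.92,0,0,-1],[-0.94,1.17,0,0,-1],[-1.09,1.42,0,0,-1],[-1.24,1.68,0,0,-1],[-1.39,1.95,0,0,-1]]]'

```text
t: 4.2
tool_pos: [0.4745, -0.2369, 0.1294]
orientation: [[1.0, -0.001, 0.0], [-0.001, -1.0, -0.002], [0.0, 0.002, -1.0]]
ft_force: [3.0, -8.4, -3.8]
opening: 0.0261
grasp_force: 59.5
```

Request:
jog_arm --plan '[[[-0.11,0.27,0,0,-1],[-0.21,0.55,0,0,-1],[-0.3,0.83,0,0,-1],[-0.4,1.11,0,0,-1],[-0.47,1.39,0,0,-1],[-0.54,1.68,0,0,-1],[-0.6,1.98,0,0,-1],[-0.65,2.27,0,0,-1]]]'

```text
t: 4.87
tool_pos: [0.4676, -0.2593, 0.1292]
orientation: [[1.0, -0.001, -0.0], [-0.001, -1.0, -0.001], [-0.0, 0.001, -1.0]]
ft_force: [0.8, -7.0, -4.0]
opening: 0.0264
grasp_force: 59.5
```

Request:
jog_arm --plan '[[[-0.04,0.3,0,0,-1],[-0.07,0.59,0,0,-1],[-0.09,0.89,0,0,-1],[-0.1,1.19,0,0,-1],[-0.1,1.49,0,0,-1],[-0.09,1.79,0,0,-1],[-0.06,2.09,0,0,-1],[-0.02,2.39,0,0,-1]]]'

```text
t: 5.53
tool_pos: [0.4675, -0.2832, 0.1292]
orientation: [[1.0, -0.001, -0.0], [-0.001, -1.0, -0.001], [-0.0, 0.001, -1.0]]
ft_force: [0.7, -6.1, -3.3]
opening: 0.0262
grasp_force: 59.5
```

Request:
jog_arm --plan '[[[0.05,0.3,0,0,-1],[0.1,0.59,0,0,-1],[0.17,0.88,0,0,-1],[0.25,1.17,0,0,-1],[0.34,1.46,0,0,-1],[0.43,1.74,0,0,-1],[0.53,1.95,0,0,-1],[0.6,2.1,0,0,-1]]]'

```text
t: 6.2
tool_pos: [0.4737, -0.3044, 0.1292]
orientation: [[1.0, -0.001, -0.0], [-0.001, -1.0, -0.001], [-0.0, 0.001, -1.0]]
ft_force: [1.3, -6.7, -3.9]
opening: 0.0259
grasp_force: 59.5
```

Load still carried, so it's not on the stop yet. Creeping.

Request:
jog_arm --plan '[[[0.03,0.05,0,0,-1],[0.05,0.1,0,0,-1],[0.07,0.15,0,0,-1],[0.1,0.2,0,0,-1],[0.12,0.25,0,0,-1],[0.14,0.28,0,0,-1],[0.14,0.28,0,0,-1],[0.14,0.28,0,0,-1]]]'

```text
t: 6.87
tool_pos: [0.4745, -0.3058, 0.1289]
orientation: [[1.0, -0.0, -0.001], [-0.0, -1.0, 0.001], [-0.001, -0.001, -1.0]]
ft_force: [-4.6, 2.9, -3.7]
opening: 0.026
grasp_force: 59.6
```

Force has reversed: it's on the stop (chord 89.5 mm against 90.3 expected). Lowering the pawl.

Request:
jog_arm --plan '[[[-0.03,-0.06,0.2,0,-1],[-0.03,-0.06,0.5,0,-1],[-0.03,-0.06,0.8,0,-1],[-0.03,-0.06,1.1,0,-1],[-0.03,-0.06,1.35,0,-1],[-0.03,-0.06,1.42,0,-1],[-0.03,-0.06,1.42,0,-1],[-0.03,-0.06,1.42,0,-1]]]'

```text
t: 7.53
tool_pos: [0.4746, -0.3058, 0.1157]
orientation: [[1.0, -0.0, 0.0], [-0.0, -1.0, -0.0], [0.0, 0.0, -1.0]]
ft_force: [-9.7, 3.2, 9.6]
opening: 0.0262
grasp_force: 61.1
```

Request:
jog_arm --plan '[[[0,0,0,0,-0.2],[0,0,0,0,0],[0,0,0,0,0.3],[0,0,0,0,0.6],[0,0,0,0,1],[0,0,0,0,1],[0,0,0,0,1],[0,0,0,0,1]]]'

```text
t: 8.2
tool_pos: [0.4747, -0.3058, 0.1151]
orientation: [[1.0, -0.0, 0.0], [-0.0, -1.0, -0.0], [0.0, 0.0, -1.0]]
ft_force: [-0.0, 0.3, 0.1]
opening: 0.0856
grasp_force: 0.0
```

Request:
jog_arm --plan '[[[0,0,-1,0,1],[0,0,-3,0,1],[0,0,-5,0,1],[0,0,-7,0,1],[-1,0,-9,0,1],[-4,0,-11,0,1],[-7,0,-12,0,1],[-8,0,-12,0,1]]]'

```text
t: 8.87
tool_pos: [0.3928, -0.3062, 0.2384]
orientation: [[1.0, -0.001, 0.002], [-0.001, -1.0, -0.003], [0.002, 0.003, -1.0]]
ft_force: [0.1, 0.0, 1.4]
opening: 0.0853
grasp_force: 0.0
```

```bash
python3 - <<'E'
from h import *
o=manip.get_obs();print(o['t'],o['tool_pos'],o['ft_force'],o['opening'])
i=optics.get_image('side');cv2.imwrite('pics/s3.png',cv2.resize(i[60:300,130:400],None,fx=2.5,fy=2.5,interpolation=2))
bs=(i[190:240,205:240].max(2)<60).astype('u1');print(cv2.connectedComponentsWithStats(bs)[2:])
E
```

```text
8.8667 [ 0.39278066 -0.30615543  0.23843572] [0.06698446 0.02095921 1.39251813] 0.08526296218363497
(array([[   0,    8,   35,   42, 1312],
       [   0,    0,   35,   10,  311],
       [  14,   36,   11,   14,  127]], dtype=int32), array([[16.96722561, 27.57240854],
       [16.20900322,  3.97427653],
       [19.27559055, 43.02362205]]))
```

View pics/s3.png

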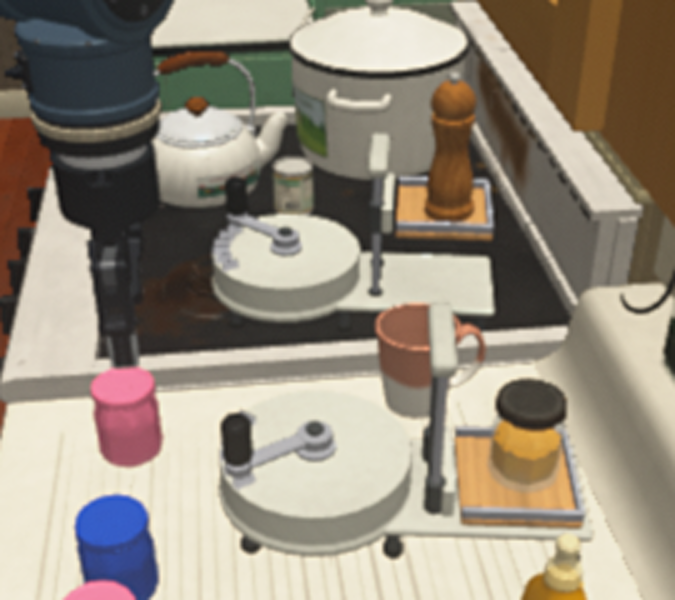

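The shelf is down with the jar standing, and the other lift is untouched. Checking the knob position numerically (angle and pawl height).

```bash
python3 - <<'E'
from h import *
P={}
for n,(x0,y0,x1,y1) in dict(side=(212,220,240,252),top=(285,190,312,225)).items():
    i=optics.get_image(n);m=(i[y0:y1,x0:x1].max(2)<60).astype('u1');_,_,st,c=cv2.connectedComponentsWithStats(m)
    k=1+st[1:,4].argmax();P[n]=c[k]+[x0,y0];print(n,st[k],P[n])
K,e=tri(('top',*P['top']),('side',*P['side']));d=K[:2]-[.545,-.272];print(K,e,np.hypot(*d),np.degrees(np.arctan2(d[1],d[0]))%360)
for q in([.4872,-.2172,.131],[.4745,-.3058,.131],[.4745,-.3058,.145]):print(proj('side',q),proj('top',q))
print(manip.get_obs()['ft_force'])
E
```

```text
side [  7   6  11  20 175] [224.27428571 235.47428571]Traceback (most recent call last):
  File "<stdin>", line 5, in <module>
ValueError: attempt to get argmax of an empty sequence
```

```bash
python3 - <<'E'
from h import *
for z in(.131,.139,.145):
    K=plane('side',224.3,235.5,z);d=K[:2]-[.545,-.272];print(K,np.hypot(*d),np.degrees(np.arctan2(d[1],d[0]))%360)
K=plane('side',228.6,210.96,.131);d=K[:2]-[.545,-.272];print('before',K,np.hypot(*d),np.degrees(np.arctan2(d[1],d[0])))
print(manip.get_obs()['ft_force'])
E
```

```text
[ 0.47419698 -0.30489141  0.131     ] 0.07806992184530169 204.9171385141033
[ 0.47424589 -0.31442999  0.139     ] 0.08250119807111587 210.95037235663636
[ 0.47428258 -0.32158392  0.145     ] 0.08636850774609059 215.0364354059731
before [ 0.4881301 -0.2156055  0.131    ] 0.0800907312237444 135.24048415400384
[-0.02678226  0.1280722   0.48520388]
```

Knob turned 69.7° (1.2 rad) and is back at 131 mm, so the pawl is seated at the stop. Handing in.

```bash
python3 -c "
from bench import job
print(job.sign_off())"
```

```text
the job is handed in; nothing more can be done
None
```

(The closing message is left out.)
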